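# Set the butter mould under the sprung hold-down flap

## Task

The long dark butter mould lies on one of the two open ends of the pine moulding board, against the guide strip. Hold the board's spring-closed hold-down flap up with one fingertip and, while it is up, push the mould sideways along the guide with the other finger until its whole width is beneath the flap, then draw the fingers away so that the flap springs down and holds the mould's back end. The mould stays flat on the board and square to the guide, is only pushed, never squeezed or lifted, and everything else is left where it is.

Things in the scene. Friction and masses are not known exactly. Their poses are not given: they have to be found in the camera images.
- board: fixed pine moulding board, 240 mm deep (x -165 to +75 mm), 500 mm long (y), top 20 mm above the table. Origin on the table below the middle of the flap's length; -x is the front (towards the robot), y runs along the board to the robot's left; turned up to 0.15 rad. The flap covers y -100 to +100 mm; the open ends lie beyond, to y +-236 mm, closed by 8 mm high battens.
- flap (a joint): angle of the spring-closed hold-down flap, rad: 0 shut, growing as its front edge is lifted, at most 1.2. It presses down with 2 to 4 N at its front edge and springs down by itself within a second. Shut, it bars the 40 mm mould at its ends; from 0.17 rad the mould passes, 0.2 to 0.3 rad is comfortable. Resting on the mould's back end it reads about 0.13 rad.
- flap_edge (a point): middle of the lower front edge of the flap, a wooden board 12 mm thick and 200 mm long (y), where a finger gets under it from the front: shut, at board x -70 mm, 53 mm above the table (33 mm above the board). It moves with the flap. Nothing stands in front of it under the flap's length
- hinge (a point): middle of the flap's hinge line, which runs along board y at board x +30 mm, 66 mm above the table; the flap reaches 100 mm forward of it. A hinge block stands behind it at x +37 to +55 mm, 70 mm above the table
- guide (a point): point on the board's top at the front face of the guide strip, in the middle of the flap's length: board x -22 mm. The strip is 10 mm high, 8 mm wide, runs along board y over the whole board and passes under the flap; the mould slides along its front face, otherwise unobstructed; same axes as the board
- mould_mid (a point): centre (half-way up) of the mould to be pushed: a dark wooden block 100 mm long along board x, 48 mm wide along board y, 40 mm tall, about 160 g, friction about 0.35. It lies on the left or the right open end, centre 130 to 146 mm from the flap's middle along y, back end 4 to 10 mm from the guide, its front 60 mm or so reaching forward of the flap's edge
- shaker: turned dark-wood shaker, 42 mm across and 85 mm tall, on the open end where the mould is not; leave it alone; origin at the centre of its underside
- sticks: small wooden cup of tasting sticks, 44 mm across, 50 mm tall (sticks to about 85 mm), at the back of the board's left end, behind the guide strip; leave it alone; origin at the centre of its underside
- crock: dark stoneware crock, 100 mm across and 105 mm tall, with wooden spoons standing in it to about 230 mm, beyond the board's left end; leave it alone; origin at the centre of its underside
- birch_cup: tall birch cup, 66 mm across and 110 mm tall, beyond the board's left end; leave it alone; origin at the centre of its underside
- plate: wooden plate 150 mm across with a stack of green napkins, 25 mm tall in all, beyond the board's right end; leave it alone; origin at the centre of its underside
- red_bowl: red-brown bowl, 120 mm across and 55 mm tall, beyond the board's right end; leave it alone; origin at the centre of its underside
- mould: the same mould; origin at the centre of its underside, x along its length (to the back), z up
Mind the look-alikes: they are no part of the job. What is shaped like the mould but purple or turquoise is not meant.

How it is judged (in metres and radians):
On the way, in this order (a step that is already met when the one before it is completed fails the run):
1. the flap is held up by the fingers while the mould still lies outside it (value of joint flap above 0.15 rad and contact force between the fingers and flap above 0.3 N and (y of mould_mid in the frame of board above 0.118 m or y of mould_mid in the frame of board below -0.118 m)), for 0.2 s.
2. the mould lies with its whole width under the flap while the fingers still hold it up (y of mould_mid in the frame of board between -0.074 and 0.074 m and x of mould_mid in the frame of board between -0.095 and -0.06 m and value of joint flap above 0.15 rad and contact force between the fingers and flap above 0.3 N), for 0.2 s.
At the end, for the whole second after the job is handed in: the mould lies flat, still and square to the guide (within 0.17 rad) with its whole width under the flap (its centre within 74 mm of the flap's middle along y, and at board x -95 to -60 mm), and the released flap rests on its back end (0.08 to 0.18 rad, pressing with over 0.5 N) (y of mould_mid in the frame of board between -0.074 and 0.074 m and x of mould_mid in the frame of board between -0.095 and -0.06 m and value of joint flap between 0.08 and 0.18 rad and contact force between flap and mould above 0.5 N and angle between the x axis of mould and the x axis of board, either way round below 0.17 rad and angle between mould's own z axis and vertical below 0.05 rad and height (world z) of mould_mid below 0.044 m and linear speed of mould below 0.02 m/s); the robot touches nothing.
It fails at once if the mould is lifted (more than 6 mm) or falls off the board (height (world z) of mould_mid above 0.046 m or height (world z) of mould_mid below 0.034 m).
It fails at once if the mould is tipped (more than 0.2 rad) (angle between mould's own z axis and vertical above 0.2 rad).
It fails at once if the mould is squeezed or rammed with the fingers (more than 15 N) (contact force between the fingers and mould above 15 N).
It fails at once if any of the other things is moved (more than 20 mm) (distance of any of shaker, sticks, crock, birch_cup, plate, red_bowl from where it was at the start of the episode above 0.02 m).
It also fails if it takes over 38 s, if anything falls off the work surface, if the arm or the gripper's body presses on something with over 40 N, if the wrist force passes 120 N, or if a joint passes its speed limit or range.

## Robot

A 6-joint arm with a two-finger parallel gripper is mounted at the origin on the work surface. World frame = base frame: x ahead of the robot, y to its left, z up, the work surface at z = 0. Lengths are in mm, angles in rad, forces in N, time in s.
With the tool pointing down it reaches from about 400 to 925 mm from the base axis. Payload 12.5 kg.
Tool frame: the origin (TCP) lies between the finger pads; the fingertips stand 25 mm ahead of it and the grasp point (between the pads) lies 6 mm ahead of it; z points along the fingers, y is the line along which they close (so a half turn about z gives the same grasp; the last joint's range is limited). The gripper opens to 95 mm and grips with 3 to 60 N. Pads are 20 mm wide; open, the fingers measure 119 mm over their backs; the gripper's body (75 mm by 180 mm) begins 59 mm behind the grasp point.
Start: joints at [-1.408, 0.491, 1.559, -0, 1.092, -0.106], TCP at [166.006, -602.566, 239.661] pointing down, gripper open.
Joint ranges: [-3.1, 3.1], [-0.84, 2.19], [0.05, 2.79], [-1.13, 4.28], [0.06, 2.93], [-2.69, 2.69]. Speed limits (rad/s): [2.22, 2.22, 2.79, 3.14, 3.14, 3.14].

## Interface

Orientations are given as [roll, pitch, yaw] about the fixed x, y, z axes, in that order (R = Rz(yaw) Ry(pitch) Rx(roll)).
In Python, from cell import state, read_camera, job_done, cut_out gives the robot as it stands. The module is installed in compiled form; this text tells all that it offers.
- The arm moves only by the tool jog_arm, never from a script. Its argument "motion" is a list of rows, each a list of 2 entries, a list of its own where there are three numbers: the shift along the tool's x, y, z in mm, then the turn about the tool's z in rad. A call has 1 to 5 rows; each row is the pose to reach, as a shift and turn from the pose commanded when the call began, along the tool's axes at that moment; what a row does not reach only later rows make up. A row lasts 1/10 s, in which the tool goes at most 50 mm and 8.59 degrees, less where a joint would pass 70% of its speed; a pose out of reach is approached as far as the arm can. A call with a gripper value outside its range is refused whole. "grip" is the closure, from 0 (fully open) to 1 (shut), set as the call begins (left out, the last holds). The fingers move at their own pace and stop on an object; the grip force is fixed at half the most. Time passes only in rows, so rows that repeat a pose let the fingers close. It gives the time, the measured TCP pose, the force, the opening and the grip force at its end, in the units of the state.
- state(): the state, without advancing time (a new reading comes with each control period).
- read_camera(name): name is "side" or "top"; returns a dict with "img" (384x512x3 uint8, blue, green, red), "vertical_fov" (degrees; the focal length in pixels is half the picture's height over the tangent of half this angle, whatever the lens; pixels are square), "cx", "cy" (the principal point, pixels), "extrinsics" (4x4, takes a point from camera to world coordinates). Camera axes: x right, y up, looking along -z (the intrinsics and any distortion apply to the point x, -y, -z); pixel columns grow to the right and rows downward; lengths in mm; the calibration is good to about 2 mm. A picture is of the moment at which its call begins. There is no depth.
- job_done(): hands the job in; it is judged then, once.
Trained networks look in a picture, given as the dict that the camera call returned (one of the last four; its "shot" number tells which), for a name from the list of things; names that differ only in an ending like _2 or _b are one class to them, and where a whole thing is asked for, a point or a joint stands for the part that bears it (a point fixed in the world has none). Each returns a list of dicts, best first, with "p" (0 to 1); they miss things now and then, are a little off and sometimes report something else, mostly with a low value. They report only what shows in the picture. A call takes as long as a camera call. They do not tell look-alikes from the thing itself.
- cut_out(name, picture): "region" (384x512 bool, what is visible of it) and "box" ([left, top, right, bottom] in pixels, round what is visible of it).
The state is a dict: "t": time; "joints": joint angles; "qvel": joint speeds; "tau": joint torques, N m; "eef_pos": TCP position; "tcp_rot": TCP orientation; "ft_force": force on the tool from outside, world axes, zero at the start; "moment": the same for the moment, N m; "opening": opening from 0.0 (shut) to 1.0 (fully open); "grip_force": force on a finger pad.
Only numpy, scipy, OpenCV 4.12 (cv2) and the standard library are available. Lean on these libraries where they do the work, as an engineer would, in place of code of your own. Each camera call takes 0.05 s, during which the arm holds its last target. There are 200 camera calls.

## Working session

There is one attempt and no reset: what is moved stays moved. The work goes in short steps, Python scripts to look and compute and a tool call to move; the robot and the scene stay as the last step left them, time stands still between calls to the robot, and variables do not carry over. Pictures are saved under pics/ and viewed, at most 10 in all, crops included, and the job is handed in when it is done.

Besides the shell and the picture viewer there is one more tool, called after "Call:" as name([rows], argument=value, ...), one row to a line, values as JSON. jog_arm: Moves the arm, as the interface text tells. Its arguments: {"type":"object","properties":{"motion":{"type":"array"},"grip":{"type":"number"}},"required":["motion"]}

```bash
mkdir -p pics; cat > h.py <<'E'
import numpy as np, cv2
from cell import *
def proj(c,P):
    P=np.atleast_2d(np.array(P,float)); T=np.array(c["extrinsics"]); f=192/np.tan(np.radians(c["vertical_fov"])/2)
    q=(P-T[:3,3])@T[:3,:3]
    return np.c_[c["cx"]+f*q[:,0]/-q[:,2], c["cy"]-f*q[:,1]/-q[:,2]]
def ray(c,uv,z):
    T=np.array(c["extrinsics"]); f=192/np.tan(np.radians(c["vertical_fov"])/2)
    d=T[:3,:3]@np.array([(uv[0]-c["cx"])/f,-(uv[1]-c["cy"])/f,-1]); o=T[:3,3]
    return o+d*(z-o[2])/d[2]
E
python3 - <<'E'
from h import *
for n in("top","side"):
    c=read_camera(n); cv2.imwrite(f"pics/{n}0.png",c["img"])
    print(n,c["vertical_fov"],c["cx"],c["cy"],np.round(c["extrinsics"],3).tolist(),[k for k in c])
    for o in("board","flap","mould","shaker","sticks"):
        for r in cut_out(o,c)[:3]: 
            m=r["region"].astype(np.uint8); ct=cv2.findContours(m,0,2)[0]
            print(o,round(r["p"],2),r["box"],np.round(cv2.minAreaRect(max(ct,key=cv2.contourArea))[0]) if ct else 0, c["img"][r["region"]].mean(0).round())
print(state())
E
```

```text
top 57.379526194973515 251.91489107325825 194.43705071454653 [[-0.013, 0.985, -0.171, 288.919], [-1.0, -0.011, 0.013, -5.55], [0.011, 0.171, 0.985, 1089.224], [0.0, 0.0, 0.0, 1.0]] ['img', 'vertical_fov', 'cx', 'cy', 'extrinsics', 'shot']
board 0.62 [170.6, 121.8, 337.8, 211.5] [256. 166.] [ 97. 172. 227.]
flap 0.68 [222.4, 138.6, 291.7, 173.5] [257. 154.] [ 76. 147. 220.]
mould 0.94 [128.4, 121.8, 161.9, 147.4] [144. 135.] [132. 175. 118.]
mould 0.79 [197.9, 152.8, 219.2, 191.4] [209. 170.] [ 72. 144. 192.]
mould 0.73 [304.5, 251.8, 333.7, 259.6] [319. 258.] [117.  91. 157.]
shaker 0.69 [296.8, 167.7, 314.9, 185.6] [303. 178.] [ 29.  55. 100.]
sticks 0.51 [187.0, 118.6, 199.1, 136.6] [193. 127.] [ 34.  73. 115.]
side 54.278825980016066 255.6251074839873 195.17317939151425 [[-0.997, 0.025, -0.072, 374.329], [-0.074, -0.537, 0.841, 931.7], [-0.018, 0.843, 0.537, 675.813], [0.0, 0.0, 0.0, 1.0]] ['img', 'vertical_fov', 'cx', 'cy', 'extrinsics', 'shot']
board 0.75 [152.5, 163.7, 273.0, 271.1] [211. 213.] [ 88. 137. 190.]
flap 0.58 [189.6, 178.1, 234.3, 219.3] [212. 194.] [ 73. 120. 181.]
[... 311 characters left out ...]
9.3] [167. 233.] [ 41.  69. 104.]
{'t': 0.6, 'joints': array([-1.40760428e+00,  4.90913647e-01,  1.55892219e+00,  3.37098201e-06,
        1.09168482e+00, -1.05605668e-01]), 'qvel': array([ 0.00097528,  0.00069441,  0.00107093, -0.00071065, -0.00278604,
        0.00093773]), 'tau': array([ 3.67379744e-05, -6.12211633e+01, -2.58362478e+01,  6.93810219e-02,
        4.44939779e-02, -1.58170309e-05]), 'eef_pos': array([ 166.0035075 , -602.56048532,  239.64480919]), 'tcp_rot': array([3.14152074e+00, 4.61413488e-06, 2.68796160e-01]), 'ft_force': array([ 0.11799353, -0.65463247, -0.54113545]), 'moment': array([ 0.00848165, -0.00078063,  0.0666471 ]), 'grip_force': 0.0, 'opening': 0.9965379650009876}
```

```bash
python3 - <<'E'
import cv2
a=cv2.imread("pics/top0.png")[95:275,110:350]; cv2.imwrite("pics/a.png",cv2.resize(a,None,fx=3.3,fy=3.3,interpolation=2))
a=cv2.imread("pics/side0.png")[130:310,120:360]; cv2.imwrite("pics/b.png",cv2.resize(a,None,fx=3.3,fy=3.3,interpolation=2))
E
```

```text
(no output)
```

View pics/a.png

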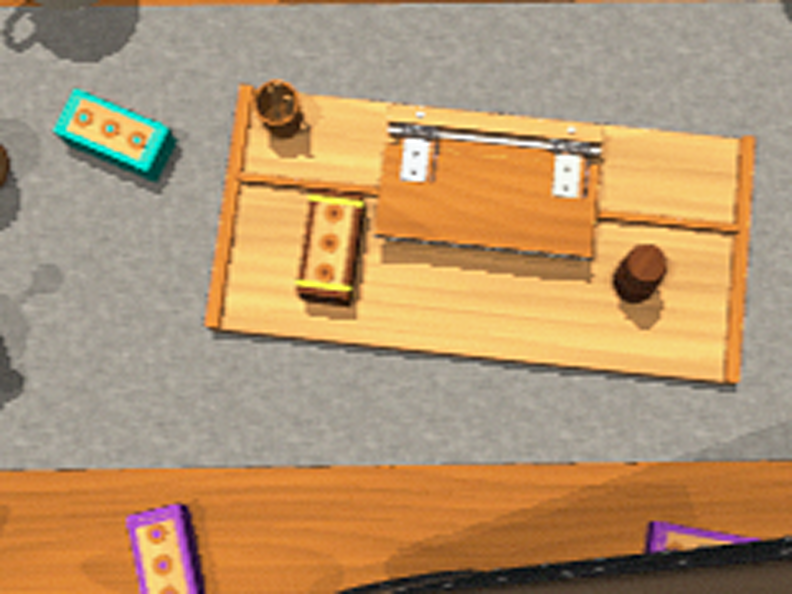

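View pics/b.png

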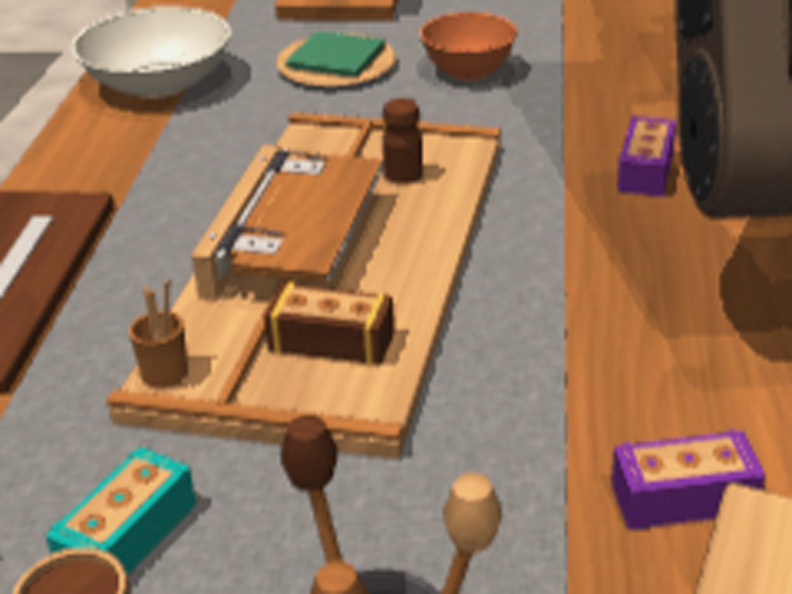

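Top view: the dark mould with yellow bands is at crop (330,248), on the board's left end. The shaker is at (640,270) on the right end, and the purple and turquoise blocks are look-alikes. Next I fit the board and mould poses from the corner pixels.

```bash
cat > fit.py <<'E'
from h import *
from scipy.optimize import least_squares
cs={n:None for n in("top","side")}
for n in cs: cs[n]=read_camera(n)
off={"top":(110,95),"side":(120,130)}
pts=[("top",(207,327),(-165,250,28)),("top",(737,383),(-165,-250,28)),("top",(240,86),(75,250,28)),("top",(752,138),(75,-250,28)),
("side",(110,400),(75,250,28)),("side",(404,437),(-165,250,28)),("side",(500,130),(-165,-250,28)),("side",(292,115),(75,-250,28)),
("top",(377,235),(-70,100,65)),("top",(592,258),(-70,-100,65)),("side",(380,160),(-70,-100,65)),("side",(325,275),(-70,100,65))]
m=[("top",(311,197),(50,24,60)),("top",(364,201),(50,-24,60)),("top",(350,292),(-50,-24,60)),("top",(297,288),(-50,24,60)),
("side",(275,318),(50,24,60)),("side",(392,298),(-50,-24,60)),("side",(367,322),(-50,24,60)),("side",(291,285),(50,-24,60))]
def fit(P,x0):
    def r(v):
        c,s=np.cos(v[2]),np.sin(v[2]); o=[]
        for n,p,w in P:
            W=[v[0]+c*w[0]-s*w[1],v[1]+s*w[0]+c*w[1],w[2]]
            o.append(proj(cs[n],W)[0]-(np.array(p)/3.3+off[n]))
        return np.ravel(o)
    s=least_squares(r,x0,loss="soft_l1"); print(np.round(s.x,3)); print(r(s.x).reshape(-1,2).round(1).tolist()); return s.x
b=fit(pts,[500,0,0]); q=fit(m,[500,130,0])
c,s=np.cos(b[2]),np.sin(b[2]); d=q[:2]-b[:2]
print("mould in board",c*d[0]+s*d[1],-s*d[0]+c*d[1],q[2]-b[2])
E
python3 fit.py
```

```text
[ 6.09994e+02 -3.84940e+01 -1.13000e-01]
[[-1.7, 0.7], [0.4, 0.3], [-1.1, -0.3], [0.4, -0.4], [-1.0, -0.5], [-1.1, -1.3], [-0.2, -1.4], [-0.7, -1.5], [-1.8, 0.5], [-0.6, 0.2], [0.7, -1.1], [1.3, -1.4]]
[ 5.44910e+02  1.06823e+02 -1.31000e-01]
[[0.1, -2.1], [-0.3, -1.4], [-0.5, 3.1], [-0.4, 2.4], [-3.2, -1.8], [1.0, -2.0], [4.4, 1.0], [-2.5, -1.8]]
mould in board -81.10229600607231 137.02287527140498 -0.01745312536982714
```

Call:
jog_arm([
  [[42,-20,0],0],
  [[84,-40,0],0],
  [[126,-60,0],0],
  [[168,-80,0],0],
  [[210,-100,0],0],
], grip=0)

```text
t: 1.2
eef_pos: [343.1, -449.1, 239.8]
tcp_rot: [3.141, -0.0, 0.268]
ft_force: [0.1, -0.4, 0.1]
opening: 1.002
grip_force: 0.0
```

Call:
jog_arm([
  [[40,-20,0],0.13],
  [[80,-40,0],0.26],
  [[110,-60,0],0.382],
  [[140,-75,0],0.382],
  [[165,-79,0],0.382],
])

```text
t: 1.7
eef_pos: [481.1, -328.4, 239.9]
tcp_rot: [3.142, -0.0, -0.112]
ft_force: [0.8, -1.1, -0.3]
opening: 0.999
grip_force: 0.0
```

Call:
jog_arm([
  [[0,-48,0],0],
  [[0,-96,0],0],
  [[0,-144,0],0],
  [[0,-192,0],0],
  [[0,-240,0],0],
])

```text
t: 2.2
eef_pos: [507.0, -90.1, 239.8]
tcp_rot: [3.141, -0.001, -0.113]
ft_force: [0.7, -0.3, -0.3]
opening: 1.002
grip_force: 0.0
```

Call:
jog_arm([
  [[0,-48,0],0],
  [[-1,-96,10],0],
  [[-2,-142,30],0],
  [[-2,-184,55],0],
  [[-2,-184,90],0],
])

```text
t: 2.7
eef_pos: [526.6, 95.2, 149.8]
tcp_rot: [-3.141, -0.003, -0.109]
ft_force: [0.8, -0.4, 0.1]
opening: 1.003
grip_force: 0.0
```

```bash
cat > look.py <<'E'
from h import *
import sys
n=sys.argv[1]; z=sys.argv[2]
s=state(); e=np.array(s["eef_pos"])-[609.994,-38.494,0]; C,S=np.cos(-.113),np.sin(-.113)
print("tcp board",(C*e[0]+S*e[1]).round(1),(-S*e[0]+C*e[1]).round(1),e[2].round(1),s["tcp_rot"].round(3),s["t"],s["ft_force"].round(1))
a=[]
for k,w in(("top",(160,110,300,220)),("side",(120,150,260,260))):
    c=read_camera(k); i=c["img"][w[1]:w[3],w[0]:w[2]]; a.append(cv2.resize(i,(int(400/1),int(400*i.shape[0]/i.shape[1])) ,interpolation=2))
h=min(x.shape[0] for x in a); cv2.imwrite(f"pics/{n}.png",np.hstack([x[:h] for x in a]))
E
python3 look.py l1 0
```

```text
tcp board -97.9 123.5 149.8 [-3.141e+00 -3.000e-03 -1.090e-01] 2.7 [ 0.8 -0.4  0.1]
```

View pics/l1.png

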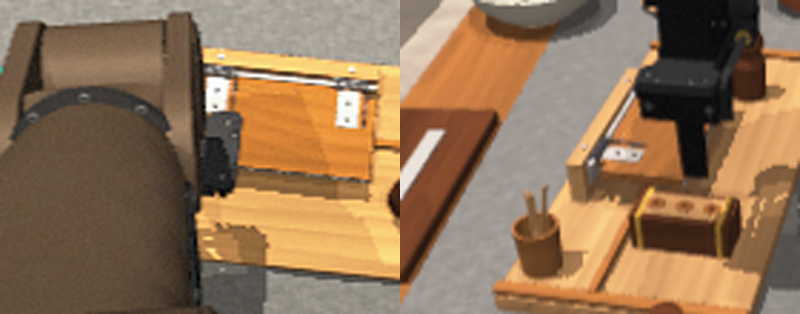

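The side view shows the left finger, tip at (695,180), standing outboard of the mould's left face, with the flap edge to its left. It is clear to descend.

Call:
jog_arm([
  [[0,0,40],0],
  [[0,0,75],0],
  [[0,0,95],0],
  [[0,0,101],0],
  [[0,0,101],0],
])

```text
t: 3.3
eef_pos: [526.4, 90.5, 49.2]
tcp_rot: [3.141, 0.0, -0.114]
ft_force: [1.0, 0.0, -0.4]
opening: 1.0
grip_force: 0.0
```

Call:
jog_arm([
  [[8,0,0],0],
  [[16,0,0],0],
  [[20,0,0],0],
  [[20,0,0],0],
])

```text
t: 3.7
eef_pos: [545.8, 88.8, 49.2]
tcp_rot: [3.142, 0.001, -0.114]
ft_force: [-4.3, 0.9, 3.6]
opening: 1.001
grip_force: 1.9
```

```bash
python3 look.py l2 0
```

```text
tcp board -78.2 119.3 49.2 [ 3.142e+00  1.000e-03 -1.140e-01] 3.7 [-4.3  0.9  3.6]
```

View pics/l2.png

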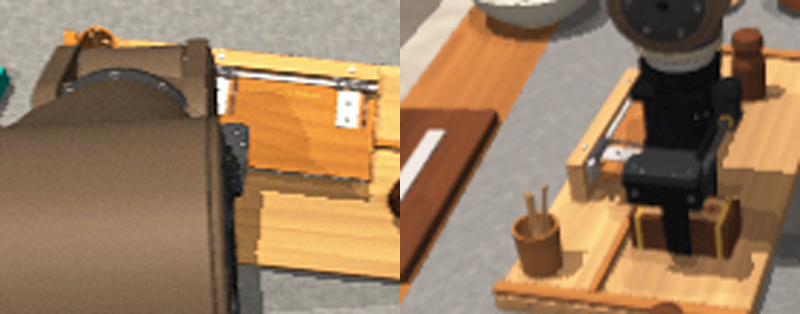

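The finger meets the flap's front edge (about 4 N), and the left finger stands beside the mould at (680,230). I press a little and raise.

Call:
jog_arm([
  [[3,0,-1],0],
  [[4,0,-4],0],
  [[4,0,-8],0],
])

```text
t: 4.1
eef_pos: [545.7, 88.8, 55.4]
tcp_rot: [3.141, 0.01, -0.115]
ft_force: [-16.3, 4.6, -3.4]
opening: 1.002
grip_force: 8.5
```

Call:
jog_arm([
  [[0,0,-6],0],
  [[0,0,-12],0],
  [[0,0,-16],0],
])

```text
t: 4.4
eef_pos: [546.2, 88.7, 71.9]
tcp_rot: [3.141, 0.009, -0.115]
ft_force: [-14.0, 3.2, -1.1]
opening: 1.001
grip_force: 7.3
```

```bash
python3 look.py l3 0
```

```text
tcp board -77.7 119.2 71.9 [ 3.141  0.009 -0.115] 4.4 [-14.    3.2  -1.1]
```

View pics/l3.png

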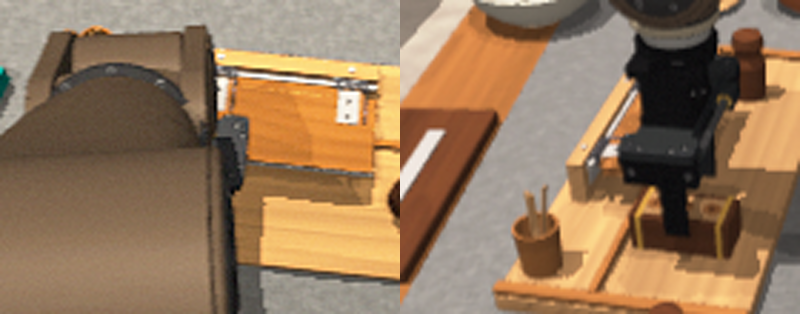

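Flap lifted about 23 mm. Pushing in x and sliding along the edge should let it ride up further. I slide a little and check.

Call:
jog_arm([
  [[2,0,0],0],
  [[3,2,-1],0],
  [[4,5,-2],0],
  [[4,8,-2],0],
  [[4,11,-2],0],
])

```text
t: 5.0
eef_pos: [545.7, 79.7, 73.0]
tcp_rot: [-3.14, 0.016, -0.116]
ft_force: [-28.1, 23.9, 1.6]
opening: 1.0
grip_force: 15.6
```

```bash
python3 look.py l4 0
```

```text
tcp board -77.2 110.2 73.0 [-3.14   0.016 -0.116] 5.0 [-28.1  23.9   1.6]
```

View pics/l4.png

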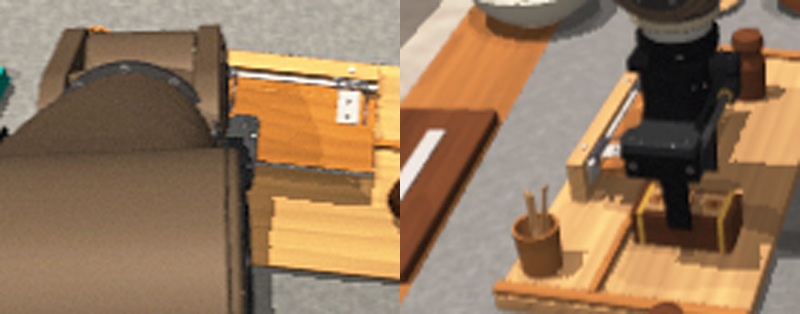

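Call:
jog_arm([
  [[0,5,0],0],
  [[0,10,0],0],
  [[0,15,0],0],
  [[0,20,0],0],
  [[0,25,0],0],
])

```text
t: 5.6
eef_pos: [542.7, 55.0, 72.9]
tcp_rot: [-3.14, 0.017, -0.116]
ft_force: [-27.2, 24.3, 1.3]
opening: 1.0
grip_force: 15.6
```

```bash
python3 look.py l5 0
```

```text
tcp board -77.4 85.3 72.9 [-3.14   0.017 -0.116] 5.6 [-27.2  24.3   1.3]
```

View pics/l5.png

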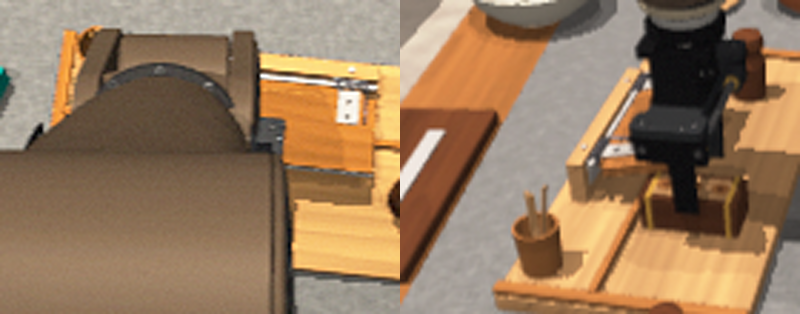

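Forces are steady, the flap stays up, and the mould (690,205) moves along with its right side entering under the flap. I continue.

Call:
jog_arm([
  [[0,5,0],0],
  [[0,10,0],0],
  [[0,15,0],0],
  [[0,20,0],0],
  [[0,25,0],0],
])

```text
t: 6.2
eef_pos: [539.6, 30.2, 72.8]
tcp_rot: [-3.139, 0.018, -0.116]
ft_force: [-27.6, 24.4, -0.2]
opening: 0.999
grip_force: 15.5
```

```bash
python3 look.py l6 0
```

```text
tcp board -77.7 60.3 72.8 [-3.139  0.018 -0.116] 6.2 [-27.6  24.4  -0.2]
```

View pics/l6.png

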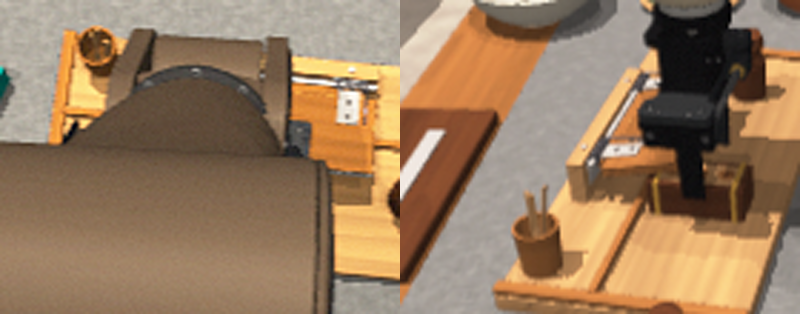

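Same picture: the mould (700,195) is going under the lifted flap at a steady force. I push on to a centre near y 52.

Call:
jog_arm([
  [[0,6,0],0],
  [[0.5,12,0],0],
  [[1,18,0],0],
  [[1,24,0],0],
  [[1,30,0],0],
])

```text
t: 6.8
eef_pos: [535.9, 1.1, 72.3]
tcp_rot: [-3.138, 0.021, -0.113]
ft_force: [-31.3, 29.4, 0.6]
opening: 0.998
grip_force: 17.7
```

```bash
python3 look.py l7 0
```

```text
tcp board -78.1 31.0 72.3 [-3.138  0.021 -0.113] 6.8 [-31.3  29.4   0.6]
```

View pics/l7.png

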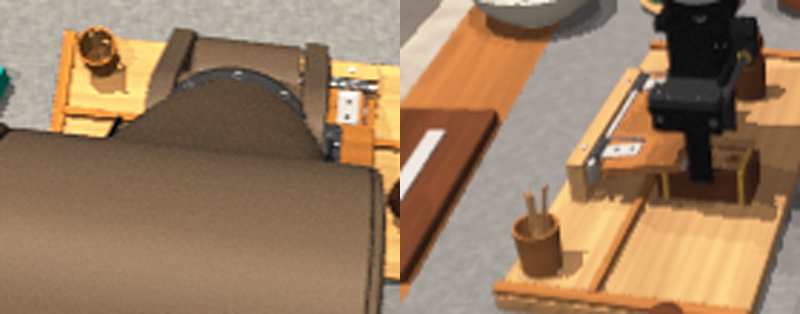

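The mould is now beneath the flap, with its left face at crop columns 665–750. I check the flap angle numerically by comparing the flap's region with model silhouettes.

Call:
jog_arm([
  [[0,2,0],0],
  [[0,3,0],0],
  [[0,3,0],0],
])

```text
t: 7.2
eef_pos: [535.5, -2.2, 72.3]
tcp_rot: [-3.139, 0.022, -0.114]
ft_force: [-31.3, 23.8, -0.6]
opening: 1.001
grip_force: 17.5
```

```bash
cat > ang.py <<'E'
from h import *
B=np.array([609.994,-38.494]); C,S=np.cos(-.113),np.sin(-.113)
w=lambda p:[B[0]+C*p[0]-S*p[1],B[1]+S*p[0]+C*p[1],p[2]]
c=read_camera("side"); im=c["img"]
r=cut_out("flap",c); print([(x["p"],x["box"]) for x in r[:2]])
R=r[0]["region"]; ys=[(u,int(np.where(R[:,u])[0].max())) for u in range(190,222,3) if R[:,u].any()]; print(ys)
big=cv2.resize(im[160:230,170:260],None,fx=8,fy=8,interpolation=2)
for a,col in((0,(255,255,255)),(.13,(0,0,255)),(.25,(0,255,0)),(.4,(255,0,0))):
    f=lambda x,y,z:w((30+x*np.cos(a)+z*np.sin(a),y,66+z*np.cos(a)-x*np.sin(a)))
    P=proj(c,[f(0,100,-13),f(-100,100,-13),f(-100,100,-1)]); print(a,P.round(1).tolist())
    cv2.polylines(big,[((P-[170,160])*8+4).astype(np.int32)],False,col,1)
cv2.imwrite("pics/ang.png",big)
s=state();print(s["t"],s["eef_pos"],s["ft_force"].round(1))
m=cut_out("mould",c); print([(round(x["p"],2),x["box"]) for x in m])
E
python3 ang.py
```

```text
[(0.75, [191.6, 174.8, 219.0, 214.5]), (0.15, [153.0, 161.2, 271.5, 270.5])]
[(190, 208), (193, 210), (196, 210), (199, 210), (202, 210), (205, 210), (208, 210), (211, 210), (214, 209), (217, 209), (220, 205)]
0 [[186.8, 212.1], [220.1, 215.4], [219.8, 211.9]]
0.13 [[187.4, 212.2], [220.0, 211.7], [219.2, 208.2]]
0.25 [[187.8, 212.1], [219.5, 208.1], [218.2, 204.6]]
0.4 [[188.4, 212.0], [218.1, 203.7], [216.2, 200.2]]
7.3 [535.4662055   -2.1686542   72.28430493] [-31.7  23.6  -0. ]
[(0.94, [302.0, 263.2, 351.7, 292.8]), (0.85, [134.0, 267.1, 183.4, 301.6]), (0.63, [308.0, 163.9, 327.2, 188.7]), (0.6, [210.8, 199.0, 245.5, 221.0])]
```

View pics/ang.png

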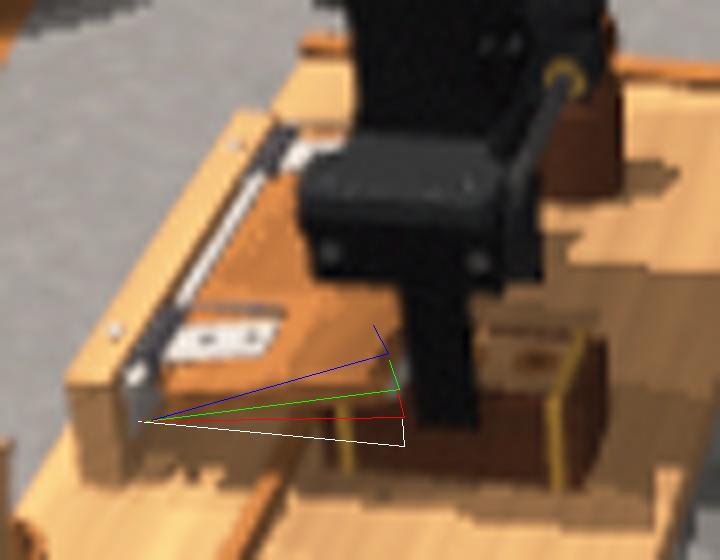

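The flap's front corner lies at or above the green line (about 0.25–0.33 rad), and the mould's width is under it. Next: ease off sideways, draw back, and raise.

Call:
jog_arm([
  [[0,-4,0],0],
  [[0,-8,0],0],
  [[0,-12,0],0],
  [[0,-12,0],0],
])

```text
t: 7.75
eef_pos: [536.5, 6.0, 72.2]
tcp_rot: [3.14, 0.022, -0.114]
ft_force: [-36.9, -11.2, -0.4]
opening: 1.0
grip_force: 17.7
```

```bash
python3 ang.py | tail -2
```

```text
7.85 [536.50405953   5.98949762  72.18497077] [-37.7 -11.    0.4]
[(0.88, [211.0, 200.5, 246.3, 221.0]), (0.82, [302.7, 263.4, 352.9, 291.6]), (0.68, [135.3, 264.1, 181.5, 302.1]), (0.56, [307.0, 165.9, 326.8, 188.7])]
```

Call:
jog_arm([
  [[-8,-1,0],0],
  [[-18,-1,0],0],
  [[-26,-1,0],0],
  [[-30,-1,0],0],
  [[-30,-1,0],0],
])

```text
t: 8.4
eef_pos: [515.7, 10.8, 74.9]
tcp_rot: [3.142, -0.001, -0.113]
ft_force: [0.1, 0.6, 0.2]
opening: 0.999
grip_force: 0.0
```

Call:
jog_arm([
  [[0,0,0],0],
  [[0,0,-20],0],
  [[0,0,-60],0],
  [[0,0,-105],0],
  [[0,0,-150],0],
])

```text
t: 8.9
eef_pos: [515.9, 10.7, 226.4]
tcp_rot: [3.141, 0.0, -0.113]
ft_force: [0.8, -0.6, -0.6]
opening: 0.999
grip_force: 0.0
```

Call:
jog_arm([
  [[0,48,0],0],
  [[0,96,0],0],
  [[0,144,0],0],
  [[0,192,0],0],
  [[0,240,0],0],
])

```text
t: 9.4
eef_pos: [488.5, -229.8, 224.9]
tcp_rot: [3.141, -0.001, -0.113]
ft_force: [0.7, -0.3, 0.2]
opening: 0.998
grip_force: 0.0
```

Call:
jog_arm([
  [[-10,48,0],0],
  [[-20,90,0],0],
  [[-20,100,0],0],
])

```text
t: 9.7
eef_pos: [456.2, -328.6, 224.5]
tcp_rot: [3.141, -0.0, -0.117]
ft_force: [-0.2, 0.2, -0.0]
opening: 1.004
grip_force: 0.0
```

```bash
cat > chk.py <<'E'
from h import *
from scipy.optimize import least_squares
B=np.array([609.994,-38.494]); C,S=np.cos(-.113),np.sin(-.113)
w=lambda p:[B[0]+C*p[0]-S*p[1],B[1]+S*p[0]+C*p[1],p[2]]
for n in("top","side"):
    c=read_camera(n)
    for r in cut_out("mould",c)+cut_out("flap",c):
        m=r["region"]
        b=r["box"]; v=c["img"][m].mean(0).round()
        print(n,round(r["p"],2),b,v)
    def box(y,x=-81):
        P=proj(c,[w((x+i,y+j,k)) for i in(-50,50) for j in(-24,24) for k in(20,60)]); return np.r_[P.min(0),P.max(0)].round(1)
    for y in(40,52,64): print(y,box(y))
    for a in(0,.13,.2):
        f=lambda x,y,z:w((30+x*np.cos(a)+z*np.sin(a),y,66+z*np.cos(a)-x*np.sin(a)))
        print("flap",a,proj(c,[f(-100,-100,-1),f(-100,100,-1),f(-100,100,-13)]).round(1).tolist())
    cv2.imwrite(f"pics/end_{n}.png",c["img"])
a=cv2.imread("pics/end_top.png")[110:220,160:300]; b=cv2.imread("pics/end_side.png")[150:260,140:280]
cv2.imwrite("pics/end.png",cv2.resize(np.vstack([a,b])[:, :],None,fx=2.7,fy=2.7,interpolation=2) if 0 else cv2.resize(np.hstack([a,b]),None,fx=2.85,fy=2.85,interpolation=2))
s=state();print(s["t"],s["eef_pos"],s["ft_force"].round(1))
E
python3 chk.py
```

```text
top 0.86 [153.3, 246.8, 168.5, 282.7] [155. 147. 218.]
top 0.82 [128.0, 120.8, 161.6, 149.4] [145. 189. 124.]
top 0.81 [224.9, 138.5, 290.1, 173.9] [ 85. 162. 234.]
40 [232.2 155.9 251.6 192.1]
52 [228.2 155.5 247.6 191.7]
64 [224.2 155.1 243.8 191.3]
flap 0 [[288.8, 173.4], [222.4, 166.7], [222.7, 167.7]]
flap 0.13 [[289.3, 172.2], [222.1, 165.4], [222.4, 166.9]]
flap 0.2 [[289.6, 171.3], [222.0, 164.5], [222.2, 166.2]]
side 0.98 [302.0, 263.7, 353.4, 292.4] [118.  88. 148.]
side 0.65 [134.5, 266.8, 182.1, 301.2] [119. 148. 106.]
side 0.6 [307.9, 164.1, 323.5, 186.9] [114.  83. 142.]
side 0.59 [212.0, 198.9, 248.0, 221.6] [ 46.  78. 116.]
40 [210.3 196.5 247.2 219.4]
52 [209.2 198.6 246.4 221.8]
64 [208.  200.8 245.6 224.2]
flap 0 [[235.9, 177.4], [219.8, 211.9], [220.1, 215.4]]
flap 0.13 [[235.5, 174.0], [219.2, 208.2], [220.0, 211.7]]
flap 0.2 [[235.1, 172.1], [218.7, 206.1], [219.8, 209.6]]
10.0 [ 458.00558861 -323.54119194  224.70867186] [-0.6  0.4  0.2]
```

```bash
python3 - <<'E'
import cv2,numpy as np
for f,(x0,y0,x1,y1) in(("top0",(195,148,222,200)),("end_top",(222,160,262,205))):
    g=cv2.imread(f"pics/{f}.png")[y0:y1,x0:x1]; v=g.max(2)
    print(f); print("\n".join("%d "%(y0+i)+" ".join("%3d"%k for k in v[i,::2]) for i in range(0,y1-y0,2)))
E
```

```text
top0
148 217 242 247 248 247 247 247 247 247 247 246 246 247 247
150 234 231 231 224 225 226 235 233 228 233 233 242 247 248
152 169 168 164 142  88  95  85  96 159 234 236 241 232 229
154 248 246 248 251 254 238 222 171 160 135 145 145 114 119
156 246 244 240 238 192 145 245 248 245 254 255 255 231 224
158 239 240 242 245 215 204 249 230 201 235 250 182 102 180
160 242 243 243 244 161 230 249 230 179 234 250 144  57 204
162 237 238 239 243 139 233 247 244 240 247 251 147  29 128
164 246 246 246 250 137 246 246 248 247 247 243 140  45 132
166 241 243 245 230 118 251 242 231 231 248 234 131  87 211
168 243 241 242 231 143 251 231 145 217 246 226 109 113 215
170 247 247 247 220 173 250 240 235 233 248 184  95 115 202
172 247 247 249 206 199 248 247 248 248 249 192  91 129 249
174 247 247 249 177 234 248 245 247 247 250 153  54 124 247
176 247 247 250 132 241 239 211 222 242 252 142  50 144 248
178 247 247 250 130 244 240 211 222 235 244 139  51 141 250
180 246 246 249 255 251 248 241 215 249 226 117  89 134 249
182 248 247 216 126 129 164 196 232 253 255 255 118 229 248
184 247 247 238
[... 1704 characters left out ...]
 138 137 135 138 135 131 131
190 147 158 162 161 154 155 154 157 150 147 143 143 138 144 139 137 137 136 133 130
192 161 167 165 162 160 160 155 154 152 153 148 144 149 143 143 138 138 134 139 134
194 166 167 169 164 162 161 156 155 152 152 153 149 146 140 142 145 141 135 138 137
196 167 167 170 170 164 159 158 157 152 153 151 146 148 144 141 146 138 139 137 136
198 164 168 169 170 166 166 156 159 157 152 149 149 151 147 145 143 144 140 137 139
200 166 163 167 168 168 163 160 159 160 156 153 152 149 154 148 146 144 141 142 141
202 162 165 165 164 169 168 161 164 160 154 157 153 156 152 150 142 143 143 142 142
204 159 160 165 164 169 170 166 166 160 157 158 159 153 154 154 150 146 144 141 139
```

The arm hides the mould in the top view. I move it further off and compare again.

Call:
jog_arm([
  [[-20,40,0],0],
  [[-40,80,0],0],
  [[-70,120,0],0],
  [[-110,150,0],0],
  [[-140,180,0],0],
])

```text
t: 10.5
eef_pos: [297.1, -487.7, 224.8]
tcp_rot: [-3.142, 0.0, -0.112]
ft_force: [0.8, -0.6, 0.1]
opening: 0.998
grip_force: 0.0
```

```bash
python3 chk.py | grep -v "^top.*1[0-9][0-9]\..*,.*, 1[0-9]" ; python3 - <<'E'
import cv2,numpy as np
for f,(x0,y0,x1,y1) in(("end_top",(218,150,262,200)),):
    g=cv2.imread(f"pics/{f}.png")[y0:y1,x0:x1]; v=g.max(2)
    print(f); print("\n".join("%d "%(y0+i)+" ".join("%3d"%k for k in v[i,::2]) for i in range(0,y1-y0,2)))
E
```

```text
40 [232.2 155.9 251.6 192.1]
52 [228.2 155.5 247.6 191.7]
64 [224.2 155.1 243.8 191.3]
flap 0 [[288.8, 173.4], [222.4, 166.7], [222.7, 167.7]]
flap 0.13 [[289.3, 172.2], [222.1, 165.4], [222.4, 166.9]]
flap 0.2 [[289.6, 171.3], [222.0, 164.5], [222.2, 166.2]]
side 0.97 [134.9, 267.5, 178.5, 302.0] [114. 142. 101.]
side 0.91 [305.1, 164.2, 323.3, 189.4] [101.  74. 128.]
side 0.7 [302.9, 263.3, 352.6, 290.6] [112.  85. 144.]
side 0.63 [209.1, 199.0, 248.2, 222.7] [ 47.  78. 115.]
side 0.87 [191.3, 176.6, 233.0, 215.9] [ 76. 124. 186.]
side 0.45 [250.5, 134.4, 278.4, 154.6] [ 48.  80. 145.]
40 [210.3 196.5 247.2 219.4]
52 [209.2 198.6 246.4 221.8]
64 [208.  200.8 245.6 224.2]
flap 0 [[235.9, 177.4], [219.8, 211.9], [220.1, 215.4]]
flap 0.13 [[235.5, 174.0], [219.2, 208.2], [220.0, 211.7]]
flap 0.2 [[235.1, 172.1], [218.7, 206.1], [219.8, 209.6]]
10.8 [ 299.21784417 -486.86669135  224.75931181] [ 0.2  0.5 -0.5]
end_top
150 250 250 249 229 228 233 238 239 242 242 237 233 227 230 235 238 235 235 232 232 228 229
152 238 233 230 224 231 226 226 225 225 232 234 234 234 234 233 229 232 235 237
[... 1428 characters left out ...]
 255 255 255 250 250 209 130 209 247 244 243 243 243 243
186 247 246 245 246 248 252 147 136 133 134 141 133 176 181 113 240 249 249 249 249 248 248
188 248 248 248 248 248 251 149  34  37  29  38  46  75 115 110 249 248 248 248 248 248 248
190 248 248 248 248 248 249 255 193 199 154 135  89  68  57 162 251 248 248 248 246 244 244
192 248 248 248 248 248 248 251 175 177 177 181 180 187 182 179 251 248 248 248 248 248 248
194 249 248 249 249 249 249 248 251 254 253 254 229 183 180 179 249 248 248 248 249 248 248
196 249 248 248 249 247 248 248 248 248 248 249 249 249 248 249 248 248 248 249 249 248 248
198 255 255 254 252 251 250 249 248 248 248 248 248 248 248 248 247 248 248 249 248 248 248
```

```bash
python3 - <<'E'
import cv2,numpy as np
for f,(x0,y0,x1,y1) in(("top0",(196,176,222,188)),("end_top",(226,178,256,190)),("side0",(196,212,242,245)),("end_side",(206,195,252,226))):
    g=cv2.imread(f"pics/{f}.png")[y0:y1,x0:x1].astype(int)
    m=(g[...,2]>150)&(g[...,1]>140)&(g[...,0]<60)
    n,l,s,_=cv2.connectedComponentsWithStats(m.astype(np.uint8))
    for k in range(1,n):
        if s[k,4]<6: continue
        P=np.argwhere(l==k)[:,::-1]; w=cv2.fitLine(P.astype(np.float32),2,0,.01,.01).ravel()
        print(f,s[k,4],"ang",round(float(np.arctan(w[1]/w[0])),3),"c",(w[2:]+[x0,y0]).round(1),"xr",P[:,0].min()+x0,P[:,0].max()+x0)
    # top: dark front face row centroid per column
    if "top" in f:
        g2=cv2.imread(f"pics/{f}.png")[178:196,x0:x1].max(2).astype(float)
        print([(x0+i,round(float((np.clip(110-g2[:,i],0,None)*np.arange(178,196)).sum()/max(1,np.clip(110-g2[:,i],0,None).sum())),1)) for i in range(x1-x0) if (g2[:,i]<90).any()])
E
```

```text
[(201, 184.0), (202, 184.5), (203, 184.6), (204, 184.8), (205, 185.0), (206, 185.4), (207, 185.4), (208, 185.4), (209, 185.4), (210, 185.4), (211, 185.6), (212, 185.8), (213, 186.0), (214, 186.4), (215, 186.0), (216, 182.4), (217, 178.9)]
[(231, 187.7), (232, 188.0), (233, 188.2), (234, 188.4), (235, 188.4), (236, 188.4), (237, 188.4), (238, 188.5), (239, 188.6), (240, 188.7), (241, 188.8), (242, 189.0), (243, 189.2), (244, 189.4), (245, 188.5)]
```

The mould sits at about y 50, x −81, turned about 0.04 rad from its start. The flap's lower corner has risen about 3.4 px above shut, roughly 0.12 rad, so it rests on the mould. I hand in.

```bash
python3 -c "
from cell import *
print(job_done())"
```

```text
the job is handed in; nothing more can be done
None
```

I handed the job in at about 11 s. By my camera measurements the mould lies beneath the flap, centre at about board y +50 mm and x −81 mm and square within about 0.06 rad. The released flap rests on it at about 0.12 rad and the arm is clear; no verdict was returned.

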